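# Clean the solder joint inside a tin jeep through its roof hole

## Task

Take the foam-tipped rod with the square wooden handle out of the rack and press its foam tip well down on the sprung steel dish of the plunger dispenser to wet it, then let the dish spring back up. Then lower the rod through the collared hole in the roof of the clamped tin jeep, without ever touching the freshly lacquered body or the sides of the hole, until the foam rests lightly on the solder joint straight below. Finish while still holding the rod there, upright and centred in the hole, for the solvent to soak in; leave the other things on the bench where they are.

Things in the scene. Friction and masses are not known exactly. Their poses are not given: they have to be found in the camera images.
- swab: Foam-tipped rod hanging upright in either hole of the rack, about 60 g. Origin on its axis at the underside of its brass collar (26 mm across, z 0 to 6 mm), which rests on the rack's top plate; z up along the rod. Above: square wooden handle 16 x 16 mm, z 6 to 68 mm, flats square to x and y; grip it about z 40 mm. Below: steel stem 8 mm across, foam tip 12 mm across ending at z -110 mm.
- swab_tip (a point): Centre of the free end of the rod's firm foam tip (12 mm across, 16 mm long), 110 mm below the collar's underside. The foam gives along the rod by up to 5 mm, 1.2 N per mm; this point moves with it.
- swab_stem (a point): Point on the axis of the rod's stem, 35 mm below the collar's underside and 75 mm above the tip: about where the stem passes the roof hole when the tip is on the joint.
- rack: Fixed dark wooden tool rack 150 x 70 mm, 135 mm high, open at front and back. Origin under its centre, z up, x along its length. Its 6 mm top plate has two through holes 18 mm across, 35 mm either side of the centre along x, in which the rod and the awl hang by their collars; 119 mm of free height under the plate.
- dispenser: Plunger dispenser: aluminium bottle 74 mm across with a sprung steel dish on top, bolted to the bench by a 90 mm square foot. Origin under its centre, z up.
- plunger (a joint): How far the dispenser's dish is pressed down, in m: 0 up, 0.010 fully down. It starts to give at 1.5 N, takes 3.3 N at 5 mm and 5 N at 10 mm, and springs back by itself.
- dish_top (a point): Centre of the dish's flat upper face, 120 mm above the bench when up, moving down with it; the face is 50 mm across inside a thin rim 4 mm higher.
- cradle: Fixed plywood holding board 250 x 130 x 14 mm with wooden stops, the jeep's floor pan (top 25 mm above the bench) and a toggle clamp (120 mm high) at the jeep's nose. Origin under its centre, z up, x along the jeep from nose to tail.
- shell: Chromed tin jeep body 200 x 88 mm clamped on the holding board, nose towards the board's -x; freshly lacquered, not to be touched. Its roof is flat, 97 mm above the bench, with luggage rails 6 mm high along its two long edges. Origin in the middle of its lower edge plane, 22 mm above the bench, axes as the board's.
- roof_hole (a point): Centre of the upper mouth of the roof hole, 40 mm from the board's centre towards the tail, 105 mm above the bench. The hole is 22 mm across, through a raised round collar (28 mm outside, 8 mm high) and the 4 mm roof: a bore 12 mm deep, vertical.
- joint_spot (a point): Centre of the top of the solder joint on the floor pan, straight below the roof hole: a round spot 18 mm across and 3 mm high, its top 28 mm above the bench, 77 mm below the mouth of the hole.
- awl: Bystander: awl with a round pear-shaped wooden handle 46 mm high and a pointed steel blade, hanging in the rack's other hole. Origin at its collar's underside.
- pliers: Bystander: pliers 165 mm long with orange grips, lying before the holding board. Origin at the pivot.
- funnel: Bystander: aluminium funnel standing mouth down, 80 mm across, 92 mm high, behind the rack. Origin under its centre.
- reel: Bystander: standing reel of solder 56 mm across, 44 mm high, behind the dispenser. Origin under its centre.
- flux_tin: Bystander: round flat tin 52 mm across, 23 mm high, behind the holding board. Origin under its centre.
- screwdriver: Bystander: screwdriver with a dark wooden handle lying at the near left. Origin under its middle.
- spare_a: Bystander: tin jeep body without a roof hole, 200 x 88 x 81 mm, loose at the left. Origin under its middle.
- spare_b: Bystander: tin jeep body without a roof hole, loose at the right. Origin under its middle.

How it is judged:
On the way, in this order (a step that is already met when the one before it is completed fails the run):
1. the dish is pressed at least 5 mm down by the rod's foam tip (value of joint plunger above 0.005 m and contact force between swab and dispenser above 1 N and horizontal distance between swab_tip and dish_top below 0.022 m and distance between swab_tip and dish_top below 0.024 m), for 0.1 s.
2. the dish has sprung back and the rod is lifted off it (value of joint plunger below 0.0015 m and contact force between swab and dispenser below 0.05 N and contact force between the fingers and swab above 1 N), for 0.1 s.
At the end, for the whole second after the job is handed in: The fingers hold the rod; its foam tip rests on the solder joint with 0.3 to 12 N (tip within 3 mm of the joint's height), tip and stem both within 3 mm of the roof hole's axis, the rod touching neither hole nor body and at rest; the dish is up again (contact force between the fingers and swab above 1 N and horizontal distance between each of swab_tip, swab_stem and roof_hole below 0.003 m and z of swab_tip in the frame of joint_spot between -0.003 and 0.003 m and contact force between swab and cradle between 0.3 and 12 N and contact force between swab and shell below 0.1 N and linear speed of swab below 0.02 m/s and value of joint plunger below 0.0015 m); the arm keeps its last pose, push and grip.
It fails at once if the rod touches the jeep body or its roof hole (contact force between swab and shell above 0.2 N).
It fails at once if the robot touches the jeep body (contact force between any of the fingers, the arm and shell above 0.2 N).
It fails at once if a bystander is shifted by more than 25 mm (distance of any of awl, pliers, funnel, reel, flux_tin, screwdriver, spare_a, spare_b from where it was at the start of the episode above 0.025 m).
It also fails if it takes over 61 s, if anything falls off the work surface, if the arm or the gripper's body presses on something with over 40 N, if the wrist force passes 120 N, or if a joint passes its speed limit or range.

## Robot

A 6-joint arm with a two-finger parallel gripper is mounted at the origin on the work surface. World frame = base frame: x ahead of the robot, y to its left, z up, the work surface at z = 0. Lengths are in m, angles in rad, forces in N, time in s.
With the tool pointing down it reaches from about 0.3 to 0.75 m from the base axis. Payload 8.5 kg.
Tool frame: the origin (TCP) lies on the centre line of the jaws, within the pads' length; the fingertips stand 22 mm ahead of it and the grasp point (between the pads) lies 3 mm ahead of it; z points along the fingers, y is the line along which they close (so a half turn about z gives the same grasp; the last joint's range is limited). The gripper opens to 85 mm and grips with 20 to 120 N. Pads are 22 mm wide; open, the fingers measure 114 mm over their backs; the gripper's body (76 mm by 85 mm) begins 54 mm behind the grasp point. The pads swing forward as they close: fully open they stand 13 mm farther back than shut.
Start: joints at [-1.512, 0.381, 1.297, -0, 1.464, -0.215], TCP at [0.149, -0.529, 0.253] pointing down, gripper open.
Joint ranges: [-3.11, 3.11], [-0.89, 2.33], [0.22, 2.48], [-1.42, 4.56], [0.17, 2.85], [-2.88, 2.88]. Speed limits (rad/s): [2.39, 2.39, 3.14, 3.14, 3.14, 3.14].

## Interface

Orientations are given as a unit quaternion [w, x, y, z].
In Python, from workcell import arm gives the robot as it stands.
- The arm moves only by the tool send_rows, never from a script. Its argument "moves" is one flat list of numbers, 4 for each row, row after row: the shift along the tool's x, y, z in cm, then the turn about the tool's z in rad. A call has 1 to 10 rows; each row shifts and turns the commanded pose from where the row before left it, along the tool's axes as they then stand; what a row does not reach is not made up. A row lasts 1/12 s, in which the tool goes at most 41.7 mm and 7.16 degrees, less where a joint would pass 70% of its speed; a pose out of reach is approached as far as the arm can. A call with a gripper value outside its range is refused whole. "jaw" is the gripper command: -1 is fully open, 1 is shut, values between are in proportion, set as the call begins (left out, the last holds). The fingers move at their own pace and stop on an object; "force" is the grip in N (left out, the last holds). Time passes only in rows, so rows that do not move let the fingers close. It gives the time, the measured TCP pose, the force, the opening and the grip force at its end, in the units of the state.
- arm.get_obs(): the state, without advancing time (a new reading comes with each control period).
- arm.camera(name): name is "scene" or "top"; returns a dict with "color" (400x640x3 uint8, red, green, blue), "fx", "fy", "cx", "cy" (pixels), "k1" (the pictures are not rectified: a ray, as slopes to the right and down, at radius r is drawn at 1 + k1 r^2 times it, then the intrinsics apply), "eye" and "orientation" of the camera in the world. Camera axes: x right, y down, z forward; pixel columns grow to the right and rows downward; lengths in m; the calibration is good to about 2 mm. A picture is of the moment at which its call begins. There is no depth.
- arm.close_job(): hands the job in; it is judged then, once.
The state is a dict: "time_s": time; "joints": joint angles; "joint_vel": joint speeds; "joint_efforts": joint torques, N m; "tool_pos": TCP position; "orientation": TCP orientation; "wrist_force": force on the tool from outside, world axes, zero at the start; "wrist_torque": the same for the moment, N m; "opening": finger opening in m; "gripper_force": force on a finger pad.
Only numpy, scipy, OpenCV 4.12 (cv2) and the standard library are available. Lean on these libraries where they do the work, as an engineer would, in place of code of your own. Each camera call takes 0.05 s, during which the arm holds its last target. There are 200 camera calls.

## Working session

There is one attempt and no reset: what is moved stays moved. The work goes in short steps, Python scripts to look and compute and a tool call to move; the robot and the scene stay as the last step left them, time stands still between calls to the robot, and variables do not carry over. Pictures are saved under pics/ and viewed, at most 10 in all, crops included, and the job is handed in when it is done.

Besides the shell and the picture viewer there is one more tool, called after ">>>" by a JSON object that holds its "name" and its "arguments". send_rows: Moves the arm, as the interface text tells. Its arguments: {"type":"object","properties":{"moves":{"type":"array"},"jaw":{"type":"number"},"force":{"type":"number"}},"required":["moves"]}

```bash
mkdir -p pics
cat > h.py <<'E'
import numpy as np,cv2
from scipy.spatial.transform import Rotation as R
from workcell import arm
def rot(q): return R.from_quat([q[1],q[2],q[3],q[0]]).as_matrix()
def ray(c,u,v):
    xd=np.array([(u-c['cx'])/c['fx'],(v-c['cy'])/c['fy']]); x=xd.copy()
    for _ in range(30): x=xd/(1+c['k1']*(x@x))
    return rot(c['orientation'])@np.array([x[0],x[1],1.])
def onz(c,u,v,z):
    d=ray(c,u,v); e=np.array(c['eye']); return e+d*(z-e[2])/d[2]
def proj(c,p):
    q=rot(c['orientation']).T@(np.array(p)-c['eye']); x=q[:2]/q[2]; x=x*(1+c['k1']*(x@x))
    return np.array([c['cx']+c['fx']*x[0],c['cy']+c['fy']*x[1]])
def tri(c1,p1,c2,p2):
    A=[];b=[]
    M=np.zeros((3,3));v=np.zeros(3)
    for c,p in((c1,p1),(c2,p2)):
        d=ray(c,*p);d/=np.linalg.norm(d);P=np.eye(3)-np.outer(d,d);M+=P;v+=P@np.array(c['eye'])
    return np.linalg.solve(M,v)
def shot(n,name):
    c=arm.camera(n);cv2.imwrite(f'pics/{name}.png',c['color'][:,:,::-1]);return c
E
python3 - <<'E'
from h import *
import pickle
C={n:shot(n,n+'0') for n in('scene','top')}
pickle.dump(C,open('c0.pkl','wb'))
for n in C: print({k:v for k,v in C[n].items() if k!='color'})
print(arm.get_obs())
E
```

```text
{'fx': 447.51355205172234, 'fy': 447.51355205172234, 'cx': 315.93146239637167, 'cy': 200.38021522250486, 'k1': -0.10091568208052795, 'eye': array([1.24583589, 0.57797666, 1.03875904]), 'orientation': array([-0.16668929,  0.39894079,  0.83367248, -0.34358569])}
{'fx': 495.75462416675407, 'fy': 495.75462416675407, 'cx': 315.1537108294222, 'cy': 193.0034270062178, 'k1': -0.14919084242838787, 'eye': array([0.37182359, 0.00834829, 1.80242346]), 'orientation': array([ 0.02515919, -0.69691526,  0.71595043, -0.03303221])}
{'time_s': 0.1, 'joints': array([-1.51228764e+00,  3.81120715e-01,  1.29812946e+00, -1.88830221e-05,
        1.46357625e+00, -2.15281011e-01]), 'joint_vel': array([ 0.00142652, -0.00183266, -0.00225253,  0.00055552, -0.00099337,
       -0.00040212]), 'joint_efforts': array([ 3.83349310e-03, -4.49214399e+01, -2.31658441e+01, -1.45693098e-04,
        3.60202466e-03, -7.79918423e-06]), 'tool_pos': array([ 0.14870043, -0.52929015,  0.25279646]), 'orientation': array([-6.15727943e-04,  9.90644197e-01,  1.36468658e-01,  3.89480665e-05]), 'wrist_force': array([-0.00834833, -0.11603078, -0.63528133]), 'wrist_torque': array([-0.05533679,  0.01486659,  0.01990372]), 'gripper_force': 0.0, 'opening': 0.08536286848200918}
```

View pics/scene0.png

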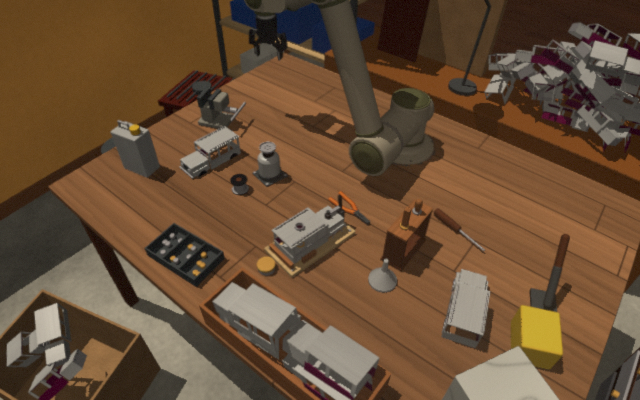

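View pics/top0.png

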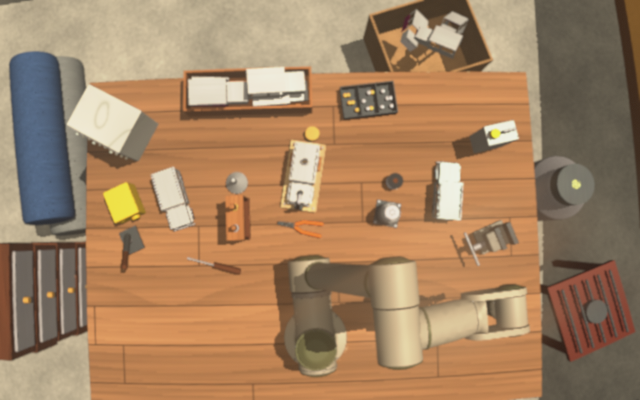

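The scene view has the rack near (407,237), jeep near (312,232), and dispenser near (268,162). In the top view they are near (235,217), (303,175) and (390,212). I'll enlarge these regions next.

Run:
```python
from h import *
import pickle
C=pickle.load(open('c0.pkl','rb'))
def crop(n,x,y,w,h,k): return cv2.resize(C[n]['color'][y:y+h,x:x+w,::-1],None,fx=k,fy=k,interpolation=cv2.INTER_CUBIC)
# A: top (215,180)-(255,250)x8 | top jeep (275,130)-(335,220)
a=crop('top',210,185,50,60,8);b=crop('scene',375,190,65,80,6)
cv2.imwrite('pics/A.png',np.hstack([a,b]))  # 400 + 390
a=crop('top',278,136,50,75,8);b=crop('scene',262,195,66,100,6)
cv2.imwrite('pics/B.png',np.hstack([a,b]))
a=crop('top',370,195,45,45,8);b=crop('scene',245,135,45,45,8)
cv2.imwrite('pics/C.png',np.hstack([a,b]))
```

```text
(no output)
```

View pics/A.png

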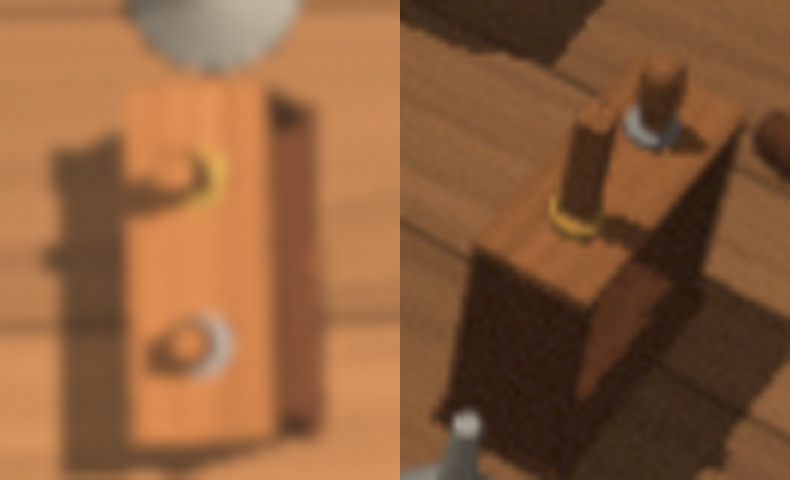

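View pics/B.png

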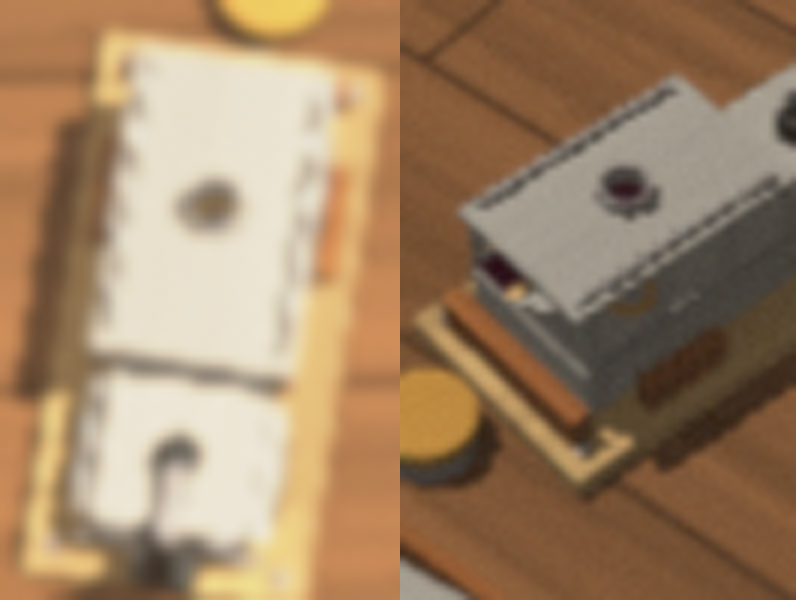

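View pics/C.png

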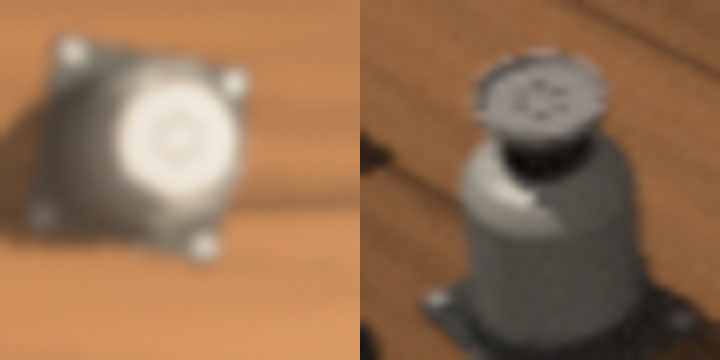

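Crop A shows the swab in the far hole of the rack (yellow collar) and the awl in the near one. B shows the roof hole at about (208,206) in the top crop and (625,188) in the scene crop. C shows the dish at about (178,137) and (540,98).

Run:
```python
from h import *
import pickle
np.set_printoptions(precision=4,suppress=True)
C=pickle.load(open('c0.pkl','rb'));T,S=C['top'],C['scene']
f=lambda o,k,p:((p[0]+.5)/k-.5+o[0],(p[1]+.5)/k-.5+o[1])
tA=lambda x,y:f((210,185),8,(x,y)); sA=lambda x,y:f((375,190),6,(x-400,y))
tB=lambda x,y:f((278,136),8,(x,y)); sB=lambda x,y:f((262,195),6,(x-400,y))
tC=lambda x,y:f((370,195),8,(x,y)); sC=lambda x,y:f((245,135),8,(x-360,y))
print('rack top'); 
P=[onz(T,*tA(*p),.135) for p in((124,85),(268,84),(278,436),(131,443))]
for p in P:print(p)
print('mean',np.mean(P,0))
print('rack scene');
for p in((470,243),(592,303),(745,118),(640,55)):print(p,onz(S,*sA(*p),.135))
print('handletop T',onz(T,*tA(178,168),.203),'S',onz(S,*sA(597,112),.203),tri(T,tA(178,168),S,sA(597,112)))
print('collar T right edge',onz(T,*tA(226,177),.141),'S center',onz(S,*sA(577,212),.141))
print('awl S collar',onz(S,*sA(651,124),.141))
print('hole T',onz(T,*tB(208,206),.105),'S',onz(S,*sB(626,187),.105),tri(T,tB(208,206),S,sB(626,187)))
print('board T');
for p in((103,30),(385,70),(300,600),(22,572)):print(onz(T,*tB(*p),.014))
print('roof T');
for p in((125,48),(333,70),(285,385),(90,357)):print(onz(T,*tB(*p),.097))
print('dish T',onz(T,*tC(178,137),.122),'S',onz(S,*sC(540,98),.122),tri(T,tC(178,137),S,sC(540,98)))
```

```text
rack top
[0.5098 0.2929 0.135 ]
[0.5086 0.2316 0.135 ]
[0.3603 0.23   0.135 ]
[0.3587 0.2922 0.135 ]
mean [0.4344 0.2617 0.135 ]
rack scene
(470, 243) [0.5105 0.2339 0.135 ]
(592, 303) [0.5064 0.2948 0.135 ]
(745, 118) [0.363  0.2934 0.135 ]
(640, 55) [0.3576 0.2334 0.135 ]
handletop T [0.4699 0.2597 0.203 ] S [0.4671 0.2623 0.203 ] [0.469  0.2612 0.2039]
collar T right edge [0.4694 0.2492 0.141 ] S center [0.4694 0.264  0.141 ]
awl S collar [0.4001 0.2626 0.141 ]
hole T [0.6225 0.0246 0.105 ] S [0.6252 0.0245 0.105 ] [0.6233 0.0239 0.1028]
board T
[0.7185 0.0714 0.014 ]
[ 0.6966 -0.057   0.014 ]
[ 0.4555 -0.0115  0.014 ]
[0.4715 0.1136 0.014 ]
roof T
[0.6942 0.0591 0.097 ]
[ 0.6821 -0.0313  0.097 ]
[ 0.5448 -0.0067  0.097 ]
[0.5592 0.0773 0.097 ]
dish T [ 0.4394 -0.2718  0.122 ] S [ 0.4384 -0.2722  0.122 ] [ 0.4393 -0.2715  0.1229]
```

>>> {"name": "send_rows", "arguments": {"moves": [0,0,-1,0.09,0,0,-1,0.09,0,0,-1,0.09,4,0,0,0,4,0,0,0,4,0,0,0,4,0,0,0,4,0,0,0,4,-2,0,0,4,-3,0,0], "jaw": -1}}

```text
time_s: 0.93
tool_pos: [0.421, -0.4848, 0.2817]
orientation: [-0.001, 1.0, 0.002, -0.0]
wrist_force: [-0.0, -1.2, -0.3]
opening: 0.0851
gripper_force: 0.0
```

>>> {"name": "send_rows", "arguments": {"moves": [0,-4,0,0,0,-4,0,0,0,-4,0,0,0,-4,0,0,0,-4,0,0,0,-4,0,0,0,-4,0,0,0,-4,0,0,0,-4,0,0,0,-4,0,0]}}

```text
time_s: 1.77
tool_pos: [0.417, -0.083, 0.2832]
orientation: [-0.0, 1.0, 0.002, -0.0]
wrist_force: [0.5, 0.1, -0.2]
opening: 0.0855
gripper_force: 0.0
```

>>> {"name": "send_rows", "arguments": {"moves": [0,-4,0,0,0,-4,0,0,0,-4,0,0,0,-4,0,0,0,-4,0,0,0,-4,0,0,0,-3,0,0,0,0,0,0]}}

```text
time_s: 2.43
tool_pos: [0.4158, 0.1893, 0.283]
orientation: [-0.001, 1.0, 0.004, -0.0]
wrist_force: [-0.3, 0.3, -0.4]
opening: 0.085
gripper_force: 0.0
```

>>> {"name": "send_rows", "arguments": {"moves": [2.6,-3,0,0,2.7,-3,0,0,0,-1.3,0,0,0,0,2.5,0,0,0,2.5,0,0,0,2,0,0,0,2,0,0,0,1.5,0,0,0,0,0,0,0,0,0]}}

```text
time_s: 3.27
tool_pos: [0.4692, 0.258, 0.1781]
orientation: [0.0, 1.0, 0.002, -0.001]
wrist_force: [0.6, 0.4, 1.0]
opening: 0.0853
gripper_force: 0.0
```

Run:
```python
from h import *
S=shot('scene','s1');T=shot('top','t1')
o=arm.get_obs();print(o['tool_pos'],o['orientation'])
print(proj(S,[.469,.2625,.141]),proj(T,[.469,.2625,.203]))
a=cv2.resize(S['color'][150:260,350:450,::-1],None,fx=5,fy=5,interpolation=cv2.INTER_CUBIC)
cv2.imwrite('pics/D.png',a)
```

```text
[0.46981662 0.25831392 0.17940236] [-2.12720285e-04  9.99997997e-01  1.80633219e-03  8.35791402e-04]
[403.68802814 224.58958548] [230.96280405 205.85967287]
```

View pics/D.png

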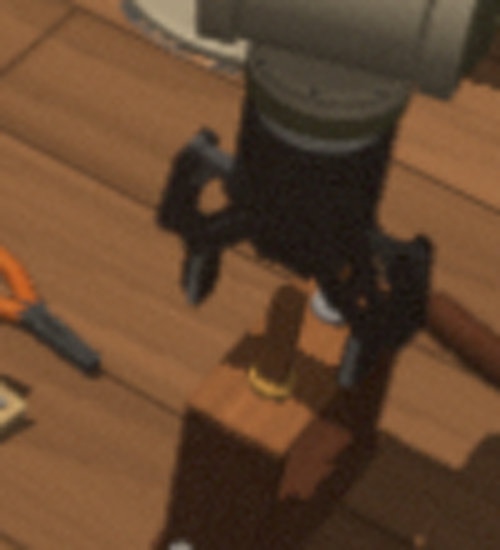

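The open fingers straddle the handle, at about (285,330) in the crop. I'll correct y and close.

>>> {"name": "send_rows", "arguments": {"moves": [0,-0.4,0,0,0,0,0,0,0,0,0,0,0,0,0,0,0,0,0,0]}}

```text
time_s: 3.78
tool_pos: [0.4693, 0.2624, 0.1785]
orientation: [-0.0, 1.0, 0.002, 0.0]
wrist_force: [0.5, 0.5, -0.3]
opening: 0.0855
gripper_force: 0.0
```

>>> {"name": "send_rows", "arguments": {"moves": [0,0,0,0,0,0,0,0,0,0,0,0,0,0,0,0,0,0,0,0,0,0,0,0,0,0,0,0,0,0,0,0,0,0,0,0,0,0,0,0], "jaw": 1, "force": 60}}

```text
time_s: 4.62
tool_pos: [0.4694, 0.2624, 0.1784]
orientation: [-0.0, 1.0, 0.002, 0.0]
wrist_force: [-0.1, -0.9, 1.5]
opening: 0.0151
gripper_force: 58.4
```

>>> {"name": "send_rows", "arguments": {"moves": [0,0,-0.5,0,0,0,-1.5,0,0,0,-2,0,0,0,-2,0,0,0,-2,0,0,0,-2,0,0,0,-2,0,0,0,-1.5,0,0,0,-0.5,0,0,0,0,0]}}

```text
time_s: 5.45
tool_pos: [0.4694, 0.2624, 0.3193]
orientation: [-0.0, 1.0, 0.002, 0.001]
wrist_force: [0.4, -0.4, 0.1]
opening: 0.0155
gripper_force: 58.4
```

Run:
```python
from h import *
S=shot('scene','s2');T=shot('top','t2')
o=arm.get_obs();p=o['tool_pos'];print(p,o['wrist_force'])
for z in(.043,.149,.153): print(z,proj(S,p-[0,0,z]).round(1))
a=cv2.resize(S['color'][130:260,350:470,::-1],None,fx=4.5,fy=4.5,interpolation=cv2.INTER_CUBIC)
cv2.imwrite('pics/E.png',a)
```

```text
[0.46904227 0.26228921 0.31738341] [ 0.23530982  0.14549656 -0.38132925]
0.043 [411.2 188.8]
0.149 [405.1 217.7]
0.153 [404.9 218.7]
```

View pics/E.png

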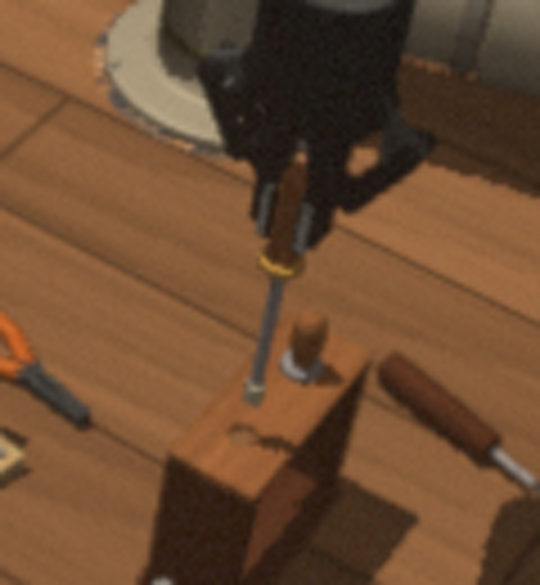

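The rod is out and hangs upright: tip at crop (252,400), collar at (281,262), within 1 px of prediction. Next is the dispenser.

>>> {"name": "send_rows", "arguments": {"moves": [0,2,0,0,0,3,0,0,0,4,0,0,0,4,0,0,0,4,0,0,0,4,0,0,0,4,0,0,-1,4,0,0,-1,4,0,0,-1,4,0,0]}}

```text
time_s: 6.38
tool_pos: [0.4396, -0.1093, 0.3171]
orientation: [-0.001, 1.0, 0.002, -0.001]
wrist_force: [0.5, -1.3, 0.2]
opening: 0.0151
gripper_force: 58.5
```

>>> {"name": "send_rows", "arguments": {"moves": [0,4,0,0,0,4,0,0,0,3.4,0,0,0,3,0,0,0,2,0,0,0,0,0,0,0,0,0,0,0,0,0,0]}}

```text
time_s: 7.05
tool_pos: [0.4412, -0.2709, 0.3176]
orientation: [-0.001, 1.0, 0.002, -0.001]
wrist_force: [0.5, 0.6, -0.2]
opening: 0.0151
gripper_force: 58.5
```

>>> {"name": "send_rows", "arguments": {"moves": [-0.1,0.1,1,0,0,0,1.5,0,0,0,1,0,0,0,0.5,0,0,0,0.5,0,0,0,0.4,0,0,0,0.4,0,0,0,0.3,0,0,0,0,0,0,0,0,0]}}

```text
time_s: 7.88
tool_pos: [0.4404, -0.2725, 0.2626]
orientation: [-0.0, 1.0, 0.002, 0.0]
wrist_force: [-0.4, 3.2, 2.9]
opening: 0.0156
gripper_force: 59.0
```

>>> {"name": "send_rows", "arguments": {"moves": [0,0,0.1,0,0,0,0,0,0,0,0,0]}}

```text
time_s: 8.13
tool_pos: [0.4404, -0.2727, 0.2615]
orientation: [0.0, 1.0, 0.002, 0.0]
wrist_force: [-0.3, 2.9, 3.8]
opening: 0.0151
gripper_force: 59.0
```

>>> {"name": "send_rows", "arguments": {"moves": [0,0,0,0,0,0,0,0]}}

```text
time_s: 8.3
tool_pos: [0.4404, -0.2727, 0.2614]
orientation: [0.0, 1.0, 0.002, 0.0]
wrist_force: [-0.5, 3.0, 4.1]
opening: 0.0157
gripper_force: 59.1
```

Run:
```python
from h import *
S=shot('scene','s3')
o=arm.get_obs();p=o['tool_pos'];print(p,o['wrist_force'])
a=cv2.resize(S['color'][70:190,220:320,::-1],None,fx=5,fy=5,interpolation=cv2.INTER_CUBIC)
cv2.imwrite('pics/F.png',a)
```

```text
[ 0.44038416 -0.27273625  0.26140146] [-0.09118293  3.02364664  3.74194378]
```

View pics/F.png

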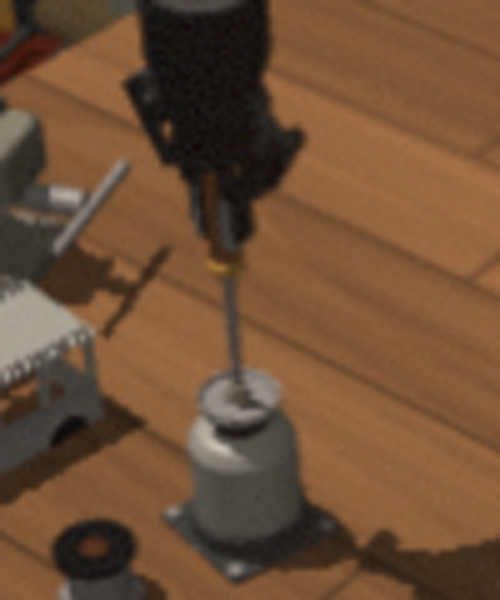

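The foam tip sits near the dish centre (240,393) with the dish pressed down and about 3.8 N read. I'll press a little more for margin, then lift.

>>> {"name": "send_rows", "arguments": {"moves": [0,0,0.2,0,0,0,0,0,0,0,0,0,0,0,0,0]}}

```text
time_s: 8.68
tool_pos: [0.4404, -0.2728, 0.2594]
orientation: [0.0, 1.0, 0.002, 0.0]
wrist_force: [0.5, 3.2, 4.2]
opening: 0.0154
gripper_force: 59.3
```

>>> {"name": "send_rows", "arguments": {"moves": [0,0,-0.5,0,0,0,-1,0,0,0,-1,0,0,0,-1,0,0,0,-1,0,0,0,-1,0,0,0,-0.5,0,0,0,0,0,0,0,0,0,0,0,0,0]}}

```text
time_s: 9.52
tool_pos: [0.4402, -0.2728, 0.3186]
orientation: [-0.0, 1.0, 0.002, -0.001]
wrist_force: [0.2, -0.2, -0.4]
opening: 0.0153
gripper_force: 58.6
```

>>> {"name": "send_rows", "arguments": {"moves": [1,-2,0,0,2,-3,0,0,2.4,-3.3,0,0,2.4,-3.3,0,0,2.4,-3.3,0,0,2.4,-3.3,0,0,2.4,-3.3,0,0,2,-3.2,0,0,1,-3,0,0,0.4,-2,0,0]}}

```text
time_s: 10.35
tool_pos: [0.6242, 0.0278, 0.3178]
orientation: [-0.0, 1.0, 0.003, -0.001]
wrist_force: [-0.6, -0.5, -0.2]
opening: 0.0152
gripper_force: 58.6
```

>>> {"name": "send_rows", "arguments": {"moves": [0,0,0,0,0,0,0,0,0,0,0,0,0,0,0,0,0,0,0,0,0,0,0,0]}}

```text
time_s: 10.85
tool_pos: [0.6231, 0.024, 0.3194]
orientation: [0.0, 1.0, 0.001, 0.0]
wrist_force: [0.3, -0.6, -0.1]
opening: 0.0154
gripper_force: 58.6
```

Run:
```python
from h import *
S=shot('scene','s4');T=shot('top','t4')
o=arm.get_obs();p=o['tool_pos'];print(p,o['orientation'],o['wrist_force'])
for z in(.037,.043,.1533): print(z,proj(S,p-[0,0,z]).round(1),proj(T,p-[0,0,z]).round(1))
print('hole',proj(S,[.624,.0245,.105]))
a=cv2.resize(S['color'][155:265,265:355,::-1],None,fx=5.4,fy=5.4,interpolation=cv2.INTER_CUBIC)
cv2.imwrite('pics/G.png',a)
```

```text
[0.62312608 0.02434164 0.31941691] [3.14245627e-06 9.99998922e-01 1.46761901e-03 5.26417905e-05] [-0.0296171   0.08054746 -0.68070938]
0.037 [298.1 178.2] [302.9 152.8]
0.043 [298.2 180. ] [302.9 153.1]
0.1533 [299.2 210.2] [303.4 158.5]
hole [299.53707565 225.49956251]
```

View pics/G.png

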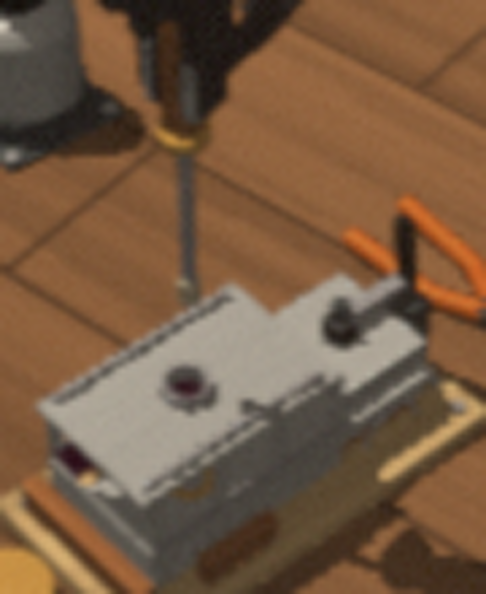

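The tip is above the roof at about crop (191,295), the collar is at (181,137), and the roof hole is at (187,382). I'll measure stem and hole numerically.

```bash
cat > m.py <<'E'
from h import *
import pickle
from scipy.ndimage import map_coordinates
from scipy.optimize import minimize
C0=pickle.load(open('c0.pkl','rb'))
g=lambda c:c['color'].astype(float).mean(2)
def hole(c,z=.105):
    I=g(c);th=np.linspace(0,2*np.pi,48,endpoint=False)
    def samp(x,y,r): 
        q=np.array([proj(c,[x+r*np.cos(t),y+r*np.sin(t),z]) for t in th]);return map_coordinates(I,[q[:,1],q[:,0]],order=3).mean()
    def cost(p): return np.mean([samp(*p,r) for r in(.002,.005,.008)])-samp(*p,.0125)
    return minimize(cost,[.624,.0245],method='Nelder-Mead',options=dict(xatol=1e-5,initial_simplex=[[.624,.0245],[.628,.0245],[.624,.0285]])).x
def stem(c,ref,p,rows):
    D=np.abs(c['color'].astype(float)-ref['color']).sum(2);out=[]
    for h in rows:
        u,v=proj(c,p-[0,0,h]);r=int(round(v));cc=np.arange(int(u)-5,int(u)+8);d=D[r,cc];w=np.clip(d-40,0,None)
        out.append((h,round(v,1),round((w*cc).sum()/max(w.sum(),1)-np.interp(r,[proj(c,p-[0,0,.16])[1]][:0]+[v-1,v,v+1],[u,u,u]),2),int(w.sum())))
    return out
E
python3 - <<'E'
from m import *
np.set_printoptions(precision=4,suppress=True)
print('hole S',hole(C0['scene']),'T',hole(C0['top']))
S=arm.camera('scene');o=arm.get_obs();p=o['tool_pos']
print(p)
for r in stem(S,C0['scene'],p,[.038,.041,.06,.067,.074,.081,.088,.095,.102,.109,.116,.123,.13,.137,.143,.15]):print(r)
I=g(C0['scene']);print(I[217:233,290:309].astype(int))
E
```

```text
hole S [0.6238 0.0215] T [0.624  0.0214]
[0.6232 0.0245 0.3194]
(0.038, np.float64(178.5), np.float64(1.67), 577)
(0.041, np.float64(179.4), np.float64(1.64), 577)
(0.06, np.float64(184.9), np.float64(0.33), 40)
(0.067, np.float64(186.9), np.float64(0.7), 67)
(0.074, np.float64(188.9), np.float64(0.69), 73)
(0.081, np.float64(190.9), np.float64(0.59), 91)
(0.088, np.float64(192.8), np.float64(0.58), 97)
(0.095, np.float64(194.7), np.float64(0.63), 75)
(0.102, np.float64(196.7), np.float64(0.66), 66)
(0.109, np.float64(198.6), np.float64(0.64), 68)
(0.116, np.float64(200.4), np.float64(0.62), 76)
(0.123, np.float64(202.3), np.float64(0.57), 84)
(0.13, np.float64(204.2), np.float64(0.53), 70)
(0.137, np.float64(206.0), np.float64(0.76), 91)
(0.143, np.float64(207.6), np.float64(1.07), 43)
(0.15, np.float64(209.4), np.float64(0.98), 51)
[[106 111 123 112  85  94 133 151 154 156 156 155 154 156 155 154 155 153
  153]
 [127 117 101 105 102 131 153 156 156 156 153 153 154 155 152 154 152 153
  152]
 [105  80  94 132 150 153 156 155 153 155 154 156 154 155 154 154 152 151
  151]
 [100  99 1
[... 342 characters left out ...]
  66  68  65  65  73 102 133 148 151 153 152
  152]
 [153 153 154 153 148 115  73  58  53  49  50  60  85 122 139 147 152 151
  152]
 [153 154 152 154 142 119  79  45  36  33  34  44  79 103 100 126 151 151
  152]
 [153 154 156 151 127 113 100  70  52  48  46  62  85  90  81 121 149 151
  150]
 [155 155 153 151 135 117 116 107  87  78  79  90  88  77  81 125 148 152
  151]
 [155 155 154 154 151 133 107  93  86  83  73  73  71  70  88 128 149 150
  153]
 [153 153 153 156 154 149 133 108  96  79  72  95 103 100 127 146 153 152
  151]
 [154 153 155 153 153 151 151 146 143 118 102 129 146 146 150 151 152 153
  152]
 [155 152 155 153 150 152 152 151 151 147 148 150 150 150 151 154 150 149
  149]]
```

Run:
```python
from m import *
c=np.array([.624,.0235]);k=12
S=arm.camera('scene');p=arm.get_obs()['tool_pos']
def panel(cam,ctr,w,h,curves):
    x0,y0=int(ctr[0])-w//2,int(ctr[1])-h//2
    im=cv2.resize(np.ascontiguousarray(cam['color'][y0:y0+h,x0:x0+w,::-1]),None,fx=k,fy=k,interpolation=cv2.INTER_CUBIC)
    for pts,col in curves:
        q=np.array([(proj(cam,a)-[x0,y0]+.5)*k-.5 for a in pts]).round().astype(int);cv2.polylines(im,[q],False,col,1,cv2.LINE_AA)
    return im
th=np.linspace(0,2*np.pi,60)
circ=lambda x,y,z,r:[(x+r*np.cos(t),y+r*np.sin(t),z) for t in th]
cv=[(circ(*c,.105,.011),(0,255,0)),(circ(*c,.105,.014),(0,0,255)),(circ(*c,.097,.014),(255,0,0))]
rod=[(circ(p[0],p[1],p[2]-.1533,.006),(0,255,0)),(circ(p[0],p[1],p[2]-.1373,.006),(0,255,0)),(circ(p[0],p[1],p[2]-.043,.013),(0,0,255)),(circ(p[0],p[1],p[2]-.037,.013),(0,0,255))]
hT=panel(C0['top'],proj(C0['top'],[*c,.105]),22,24,cv);hS=panel(C0['scene'],proj(C0['scene'],[*c,.105]),22,24,cv)
r1=panel(S,proj(S,p-[0,0,.145]),22,24,rod);r2=panel(S,proj(S,p-[0,0,.04]),22,24,rod)
cv2.imwrite('pics/H.png',np.vstack([np.hstack([hT,hS]),np.hstack([r1,r2])]))
```

```text
(no output)
```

View pics/H.png

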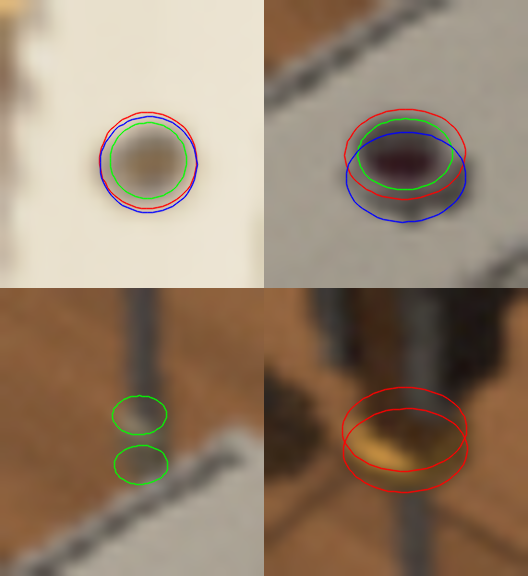

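The circles for (0.624, 0.0235) fit the hole at (148,160) in the top panel and (405,155) in the scene panel. The rod is upright and within about 1 mm of prediction. I'll adjust, then descend in stages.

>>> {"name": "send_rows", "arguments": {"moves": [0.1,0.13,0,0,0,0,1,0,0,0,1,0,0,0,1,0,0,0,1,0,0,0,0.5,0,0,0,0,0,0,0,0,0,0,0,0,0,0,0,0,0]}}

```text
time_s: 11.88
tool_pos: [0.6244, 0.0237, 0.275]
orientation: [0.0, 1.0, 0.002, 0.001]
wrist_force: [0.1, 0.4, -1.0]
opening: 0.0151
gripper_force: 58.6
```

Run:
```python
from m import *
S=arm.camera('scene');o=arm.get_obs();p=o['tool_pos'];print(p,o['orientation'])
for r in stem(S,C0['scene'],p,np.arange(.065,.15,.007)):print([round(float(x),3) for x in r])
q=proj(S,[.624,.0235,.105]);print(q)
I=g(S).astype(int);v,u=int(q[1]),int(q[0]);print(I[v-10:v+6,u-9:u+10])
```

```text
[0.62434233 0.02361932 0.27491721] [8.22071380e-05 9.99998078e-01 1.89097650e-03 5.11548123e-04]
[0.065, 198.8, 0.79, 65.0]
[0.072, 200.7, 0.79, 94.0]
[0.079, 202.5, 0.67, 78.0]
[0.086, 204.4, 0.49, 77.0]
[0.093, 206.2, 0.71, 98.0]
[0.1, 208.0, 0.74, 84.0]
[0.107, 209.8, 0.68, 61.0]
[0.114, 211.6, 1.03, 266.0]
[0.121, 213.4, 0.22, 191.0]
[0.128, 215.2, 0.73, 386.0]
[0.135, 216.9, 0.64, 505.0]
[0.142, 218.7, 1.16, 291.0]
[0.149, 220.4, 0.7, 596.0]
[299.26352462 225.33107355]
[[ 97  96  99 101 108 126 117  90  76  70  72 129 159 160 160 159 162 160
  162]
 [100 104 115 123 122 115 109  99  88  69  76 128 158 162 161 160 162 160
  160]
 [111 115 129 118  89  98 136 153 126  79  72 122 153 161 159 161 159 160
  161]
 [131 122 111 106 106 137 158 161 134  98  86 104 142 158 162 158 160 162
  159]
 [111  84  97 135 156 161 159 144 131 124 114 105 135 158 161 160 161 159
  157]
 [106 107 135 159 161 162 159 141 108  90  81  90 132 158 160 160 157 159
  157]
 [136 157 159 161 161 161 156 136 104  78  76  89 133 158 160 159 159 160
  158]
 [160 160 160 162 161 160 149 125  93  77  74  92 134 154 159 160 159 159
  161]
 [165 164 161 160 162 152 125  88  73  67  69  90 131 147 156 159 159 159
  158]
 [162 161 161 159 158 127  88  73  72  68  67  74 106 137 153 159 160 158
  159]
 [159 160 162 163 153 121  75  61  60  53  53  62  85 122 142 151 157 159
  158]
 [159 161 161 158 148 122  82  48  36  37  36  42  64  75  87 130 156 159
  158]
 [161 161 162 159 135 120 105  74  53  47  47  55  59  61  72 118 144 151
  155]
 [162 159 160 158 142 122 121 114  91  81  81  90  81  64  68  78  90 125
  143]
 [160 160 161 159 157 139 108  97  92  88  76  78  74  69  74  75  72  81
   92]
 [160 160 161 160 161 156 137 114 100  87  77 103 105  99  97  97 100 101
   97]]
```

>>> {"name": "send_rows", "arguments": {"moves": [0.03,0.05,0,0,0,0,0,0,0,0,1,0,0,0,1,0,0,0,1,0,0,0,1,0,0,0,1,0,0,0,1,0,0,0,1,0,0,0,1,0]}}

```text
time_s: 12.77
tool_pos: [0.6245, 0.0231, 0.1932]
orientation: [0.0, 1.0, 0.002, -0.0]
wrist_force: [0.4, -1.1, -0.0]
opening: 0.0151
gripper_force: 58.6
```

>>> {"name": "send_rows", "arguments": {"moves": [0,0,0.5,0,0,0,0.4,0,0,0,0.4,0,0,0,0.2,0,0,0,0.1,0,0,0,0,0,0,0,0,0,0,0,0,0]}}

```text
time_s: 13.43
tool_pos: [0.6247, 0.0231, 0.1789]
orientation: [0.0, 1.0, 0.002, 0.0]
wrist_force: [-0.4, -0.2, 3.2]
opening: 0.0153
gripper_force: 58.9
```

>>> {"name": "send_rows", "arguments": {"moves": [0,0,0,0,0,0,0,0,0,0,0,0,0,0,0,0,0,0,0,0]}}

```text
time_s: 13.85
tool_pos: [0.6246, 0.0231, 0.1784]
orientation: [0.0, 1.0, 0.002, 0.0]
wrist_force: [0.8, -0.2, 3.4]
opening: 0.0151
gripper_force: 58.9
```

Run:
```python
from m import *
S=arm.camera('scene');o=arm.get_obs();p=o['tool_pos'];print(p,o['wrist_force'],o['wrist_torque'])
print(proj(S,[*p[:2],.105]))
D=(S['color'].astype(float).mean(2)-g(C0['scene'])).round().astype(int);print(D[214:232,288:312])
print(g(S).astype(int)[214:232,288:312])
```

```text
[0.62461145 0.02313809 0.17842222] [ 0.41819763 -0.44397288  3.27580419] [-0.01924054 -0.01230779  0.00235911]
[299.02296244 225.39734666]
[[   5    7    2    6    1    5   -3  -22  -53  -70  -69  -37  -32  -77
  -120 -124 -102  -63  -20    0    6    5    6    4]
 [   6    5    6    4    6    3   -4  -34  -54  -44  -51  -70  -82  -98
  -116 -112  -55  -15   -2    7    6    3    4    3]
 [   4    4    4    1    4    6    5  -20  -43  -61  -85 -100  -90  -92
  -100  -92  -30    1    5    6    4    5    4    4]
 [   2    4    2    2    3    4    4  -13  -65  -97 -111 -110 -110 -103
  -101  -85  -27    3    3    4    4    3    9    4]
 [   3    5    1    3    7    0    1  -19  -52  -77  -91 -103 -103 -102
   -94  -81  -25    1    5    5    3    7    5    6]
 [   2    7    4    2    2    5    4  -20  -39  -35  -56  -77  -85  -90
   -84  -69  -20    4    6    5    3    8    7    6]
 [   5    0    3    4    5    8    1  -17  -44  -55  -47  -45  -58  -66
   -63  -36   -5    0    2    1    5    7    5    4]
 [   5    4    3    2    5    5    5    2  -11  -31  -60  -77  -77  -53
   -23    0   
[... 2408 characters left out ...]
59 159 160 160 160 151 118  74  66  68  68  63  57  63  62  69  71
   69  74  72  71  77 117]
 [159 160 159 158 161 156 148 121  80  51  52  63  60  52  51  60  68  66
   68  72  72  70  71  79]
 [160 160 159 161 159 157 135 120 104  73  66  73  66  52  53  59  63  66
   70  70  70  68  70  72]
 [160 160 159 158 158 156 143 122 120 113  97  91  77  69  64  64  67  71
   71  69  71  71  73  73]
 [159 159 160 157 160 157 153 137 109  96  91  85  76  66  65  65  68  71
   69  71  70  72  71  73]
 [161 159 158 157 158 159 160 154 137 114 100  84  75  85  83  70  70  70
   71  73  72  72  71  72]
 [159 158 157 157 158 159 159 157 155 150 149 125 104 129 122  90  76  70
   72  72  72  71  72  72]]
```

```bash
python3 -c "
from workcell import arm
print(arm.close_job())"
```

```text
the job is handed in; nothing more can be done
None
```

I wetted the swab on the dispenser dish, let the dish spring back, and handed the job in at about 14 s. The gripper was holding the rod upright through the roof hole, with the foam on the solder joint at about 3 N and an estimated 1 mm off the hole's axis. The judge's result was not shown.

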